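# Load the lamp supply's cell and switch it on

## Robot

A 6-joint arm with a two-finger parallel gripper is mounted at the origin on the work surface. World frame = base frame: x ahead of the robot, y to its left, z up, the work surface at z = 0. Lengths are in m, angles in rad, forces in N, time in s.
With the tool pointing down it reaches from about 0.375 to 0.9 m from the base axis. Payload 3.1 kg.
Tool frame: the origin (TCP) lies where the fingers leave the gripper's body, on its centre line; the fingertips stand 70 mm ahead of it and the grasp point (between the pads) lies 51 mm ahead of it; z points along the fingers, y is the line along which they close (so a half turn about z gives the same grasp; the last joint's range is limited). The gripper opens to 87 mm and grips with 3 to 60 N. Pads are 19 mm wide; open, the fingers measure 117 mm over their backs; the gripper's body (75 mm by 190 mm) begins 51 mm behind the grasp point.
Start: joints at [1.065, 0.527, 1.433, -0, 1.181, -0.178], TCP at [0.201, 0.592, 0.292] pointing down, gripper open.
Joint ranges: [-3.08, 3.08], [-0.75, 2.2], [0.22, 2.44], [-1.43, 4.57], [0, 2.65], [-2.85, 2.85]. Speed limits (rad/s): [2.79, 2.79, 3.14, 3.14, 3.14, 3.14].

## Interface

Orientations are given as a unit quaternion [x, y, z, w].
In Python, from rig import robot gives the robot as it stands.
- The arm moves only by the tool send_rows, never from a script. Its argument "deltas" is text: rows parted by semicolons, each of 7 numbers parted by spaces: the shift along the tool's x, y, z in mm, then the turn, a rotation vector about the tool's x, y, z in degrees, then the opening, from 0 (shut) to 1 (fully open). A call has 1 to 10 rows; each row shifts and turns the commanded pose from where the row before left it, along the tool's axes as they then stand; what a row does not reach is not made up. A row lasts 1/8 s, in which the tool goes at most 62.5 mm and 10.7 degrees, less where a joint would pass 70% of its speed; a pose out of reach is approached as far as the arm can. A call is refused whole if a number of a shift passes 62.5 or a number of a turn 10.7, either way. A call with a gripper value outside its range is refused whole. The fingers move at their own pace and stop on an object; "newtons" is the grip in N (left out, the last holds). Time passes only in rows, so rows that do not move let the fingers close. It gives the time, the measured TCP pose, the force, the opening and the grip force at its end, in the units of the state.
- robot.get_obs(): the state, without advancing time (a new reading comes with each control period).
- robot.camera(name): name is "side" or "top"; returns a dict with "image" (384x512x3 uint8, red, green, blue), "depth" (384x512 float32, m along the optical axis (not along the pixel's ray), 0 where there is no reading), "fovy" (degrees; the focal length in pixels is half the picture's height over the tangent of half this angle, whatever the lens; pixels are square), "cx", "cy" (the principal point, pixels), "k1" (the pictures are not rectified: a ray, as slopes to the right and down, at radius r is drawn at 1 + k1 r^2 times it, then the intrinsics apply), "rvec" (rotation vector, rad) and "tvec" (3), from world to camera coordinates, as OpenCV has them. Camera axes: x right, y down, z forward; pixel columns grow to the right and rows downward; lengths in m; the calibration is good to about 2 mm. A picture is of the moment at which its call begins.
- robot.hand_in(): hands the job in; it is judged then, once.
Trained networks look in the newest picture that a camera, given by its name, has taken for a name from the list of things; names that differ only in an ending like _2 or _b are one class to them, and where a whole thing is asked for, a point or a joint stands for the part that bears it (a point fixed in the world has none). Each returns a list of dicts, best first, with "p" (0 to 1); they miss things now and then, are a little off and sometimes report something else, mostly with a low value. They report only what shows in the picture. A call takes as long as a camera call. They do not tell look-alikes from the thing itself.
- robot.find_in(camera, thing): "box" ([left, top, right, bottom] in pixels, round what is visible of it).
- robot.cut_out(camera, thing): "region" (384x512 bool, what is visible of it) and "box" ([left, top, right, bottom] in pixels, round what is visible of it).
The state is a dict: "time": time; "q": joint angles; "joint_velocities": joint speeds; "joint_torque": joint torques, N m; "position": TCP position; "tool_rot": TCP orientation; "ft_force": force on the tool from outside, world axes, zero at the start; "moment": the same for the moment, N m; "grip_width": finger opening in m; "grip_force": force on a finger pad.
Only numpy, scipy, OpenCV 4.12 (cv2) and the standard library are available. Lean on these libraries where they do the work, as an engineer would, in place of code of your own. Each camera call takes 0.05 s, during which the arm holds its last target. There are 200 camera calls.

## Task

The hardness tester's lamp supply has no cell: take the long charged cell out of the charging stand and load it into the battery bay, flat end pushed against the coil spring and then the button end dropped in against the plate contact, so that it lies level, fully home and let go. Then switch the supply on by throwing its lever right over, away from the robot side. Leave the two short cells where they are.

Things in the scene. Friction and masses are not known exactly. Their poses are not given: they have to be found in the camera images.
- cell_center (a point): Centre (on the axis, half-way along) of the LONG cell: plain aluminium cylinder 32 mm in diameter, 100 mm long over all, about 0.23 kg. Its x axis runs along the cell from the flat end (-50 mm) to the button tip (+50 mm). The button is 14 mm wide, 4 mm long; a dark groove round the can, 10 to 14 mm from the tip, marks that end. Starts lying level in the charging stand; lift it straight up.
- cell_button (a point): Tip of the long cell's button, 50 mm from its centre; same axes as cell_center.
- stand: Charging stand, cream plate 134 x 130 mm, 8 mm thick, origin under its centre, any yaw. Black saddles carry the long cell along its x at y = -36 mm, axis 36 mm above the table: 18 mm long U saddles 34 to 52 mm from mid-length, cheeks as high as the axis, end stops 2 mm higher. The middle 68 mm of the cell is open both sides for fingers. The short cell lies at y = +38 mm.
- bay_seat (a point): Where the long cell's centre belongs in the lamp supply's battery bay, 36 mm above the table. Its y axis runs along the bay towards the coil spring, z up. U saddles lie at y = -48 to -32 and +32 to +58 mm: floor 16 mm below the axis, cheeks 36 mm apart, as high as the axis. Between them fingers have room down to a base plate 28 mm below the axis. A switch box, 45 mm above the table, fills y = -72 to -172 mm.
- bay_plate (a point): Face of the bay's plate contact, on the bay axis, at y = -50 mm from bay_seat; the button bears on it. Black post 24 mm wide, 7 mm thick, its top 10 mm above the axis. Same axes as bay_seat.
- spring_cap (a point): Face of the coil spring's round cap (20 mm in diameter) on the bay axis: at y = +42 mm from bay_seat when free, so the 100 mm cell must push it in 8 mm to fit; it yields 18 mm at most, 0.7 N per mm. Grey block behind the spring: face at y = +64 mm, 52 mm wide, its top 22 mm above the axis.
- spring (a joint): How far the bay's coil spring is pushed in, m: 0 free, 0.008 with the cell home, 0.018 at most.
- switch_tip (a point): Centre of the black ball (26 mm in diameter) on the switch lever's tip, 65 mm from its hinge; rod 10 mm thick. Off, the lever leans to the bay's -x side (towards the robot); it swings over to +x, stays where it is left and needs about 1 to 2 N at the ball.
- switch_hinge (a point): Lever's hinge, along the bay's y axis, at x = 0, y = -122 mm from bay_seat, 67 mm above the table. Its base block, 70 mm along bay x by 50 mm, has its top 70 mm above the table, the hinge barrel reaches 80. Same axes as bay_seat.
- switch (a joint): Angle of the switch lever, rad: 0 off, leaning 0.5 rad from upright to -x; 1.0 fully on, leaning 0.5 rad to +x.
- short1: SHORT cell, not to be used: same look, 33 mm in diameter and 61 mm long, origin at its centre, x axis along it to the button. It lies in the charging stand parallel to the long cell, axes 74 mm apart.
- short2: Another short cell, not to be used, 33 mm in diameter and 61 mm tall, standing on the table at the far side; origin at the centre of its foot.
Not all that is in view belongs to the job. What is shaped like the part that bears cell_center but green or turquoise is not meant.

How it is judged:
On the way, in this order (a step that is already met when the one before it is completed fails the run):
1. the long cell lies home in the bay, flat end on the spring (x of cell_center in the frame of bay_seat between -0.004 and 0.004 m and y of cell_center in the frame of bay_seat between -0.003 and 0.003 m and z of cell_center in the frame of bay_seat between -0.003 and 0.004 m and y of cell_button in the frame of bay_seat below -0.04 m and angle between the x axis of cell_center and the y axis of bay_seat, either way round below 0.07 rad and value of joint spring above 0.004 m), for 0.2 s.
2. the switch lever is thrown over to on (value of joint switch above 0.85 rad), for 0.2 s.
At the end, for the whole second after the job is handed in: The long cell lies level in the bay (within 0.07 rad of its axis), its centre within 4 mm sideways, 3 mm lengthwise and 3 mm below to 4 mm above in height of bay_seat, button to the plate contact and spring pushed in more than 4 mm; the lever stands beyond 0.85 rad (all of step 1 and value of joint switch above 0.85 rad); the robot touches nothing.
It fails at once if short cell 1 is moved more than 30 mm (distance of short1 from where it was at the start of the episode above 0.03 m).
It fails at once if short cell 2 is moved more than 30 mm (distance of short2 from where it was at the start of the episode above 0.03 m).
It also fails if it takes over 48 s, if anything falls off the work surface, if the arm or the gripper's body presses on something with over 40 N, if the wrist force passes 120 N, or if a joint passes its speed limit or range.

## Working session

There is one attempt and no reset: what is moved stays moved. The work goes in short steps, Python scripts to look and compute and a tool call to move; the robot and the scene stay as the last step left them, time stands still between calls to the robot, and variables do not carry over. Pictures are saved under pics/ and viewed, at most 10 in all, crops included, and the job is handed in when it is done.

Besides the shell and the picture viewer there is one more tool, called after "Call:" as name(argument=value, ...) on one line, values as JSON. send_rows: Moves the arm, as the interface text tells. Its arguments: {"type":"object","properties":{"deltas":{"type":"string"},"newtons":{"type":"number"}},"required":["deltas"]}

```bash
mkdir -p pics
cat > h.py <<'E'
import numpy as np, cv2, json
from scipy.spatial.transform import Rotation as R
from rig import robot
def cam(n):
    c=robot.camera(n); c['R']=cv2.Rodrigues(np.array(c['rvec'],float))[0]; c['t']=np.array(c['tvec'],float).reshape(3)
    h=c['image'].shape[0]; c['f']=h/2/np.tan(np.radians(c['fovy'])/2)
    return c
def cloud(c):
    h,w=c['depth'].shape
    u,v=np.meshgrid(np.arange(w),np.arange(h))
    xd=(u-c['cx'])/c['f']; yd=(v-c['cy'])/c['f']
    x,y=xd.copy(),yd.copy()
    for _ in range(8):
        s=1+c['k1']*(x*x+y*y); x,y=xd/s,yd/s
    z=c['depth']; P=np.stack([x*z,y*z,z],-1)
    W=(P-c['t'])@c['R']; W[z<=0]=np.nan
    return W
def save(c,n): cv2.imwrite('pics/%s.png'%n,c['image'][:,:,::-1])
E
python3 - <<'E'
from h import *
print(robot.get_obs())
for n in ['top','side']:
    c=cam(n); save(c,n+'0'); W=cloud(c); np.savez('/tmp/%s0.npz'%n,W=W,im=c['image'])
    print(n,c['fovy'],-c['R'].T@c['t'])
    for t in ['cell_center','stand','short1','short2','switch','spring','bay_plate','switch_tip','spring_cap']:
        try:
            for d in robot.cut_out(n,t)[:3]:
                r=d['region']; print(t,round(d['p'],2),np.round(d['box']),np.round(np.nanmedian(W[r],0),3))
        except Exception as e: print(t,e)
E
```

```text
{'time': 0.0, 'q': array([ 1.06447034e+00,  5.28489433e-01,  1.43391868e+00, -5.49256697e-05,
        1.18137383e+00, -1.78511784e-01]), 'joint_velocities': array([ 0.00063222, -0.00200524, -0.00168816,  0.00081391,  0.00253082,
       -0.0003083 ]), 'joint_torque': array([-1.07222811e-03, -4.40037954e+01, -1.76596802e+01,  6.33649249e-02,
        5.80900535e-02, -1.55039261e-04]), 'position': array([0.20093421, 0.59119728, 0.29125196]), 'tool_rot': array([ 1.63163768e-01,  9.86598391e-01, -1.03961957e-03, -3.43623195e-04]), 'ft_force': array([-0.7654599 ,  0.53493793, -0.42612414]), 'moment': array([-0.00050991, -0.00721231,  0.04783161]), 'grip_force': 0.0, 'grip_width': 0.08707461927811802}
top 53.13876392850651 [ 0.46980786 -0.06188004  0.96040156]
cell_center 0.85 [312. 153. 355. 170.] [ 0.71  -0.243  0.029]
cell_center 0.79 [317. 206. 331. 251.] [ 0.536 -0.215  0.049]
cell_center 0.61 [348. 200. 390. 226.] [ 0.578 -0.334  0.029]
stand 0.68 [279. 198. 334. 260.] [ 0.539 -0.174  0.009]
short1 0.65 [237. 125. 247. 141.] [ 0.765 -0.017  0.056]
short1 0.57 [283. 206. 300. 238.] [ 0.
[... 915 characters left out ...]
316.] [ 0.541 -0.179  0.01 ]
short1 0.82 [218. 244. 249. 263.] [ 0.544 -0.153  0.05 ]
short1 0.6 [310. 177. 329. 207.] [ 0.766 -0.029  0.04 ]
short1 0.37 [183. 148. 193. 157.] [0.51  0.202 0.04 ]
short2 0.82 [218. 244. 249. 263.] [ 0.544 -0.153  0.05 ]
short2 0.6 [310. 177. 329. 207.] [ 0.766 -0.029  0.04 ]
short2 0.37 [183. 148. 193. 157.] [0.51  0.202 0.04 ]
switch 0.66 [179. 159. 196. 182.] [0.49  0.032 0.128]
spring 0.38 [185. 150. 193. 156.] [0.509 0.202 0.04 ]
spring 0.31 [311. 180. 326. 206.] [ 0.766 -0.029  0.041]
bay_plate 0.84 [168. 134. 232. 226.] [0.509 0.031 0.044]
switch_tip 0.76 [176. 159. 195. 185.] [0.489 0.031 0.129]
switch_tip 0.74 [170. 134. 232. 226.] [0.509 0.031 0.044]
```

Run:
```python
import cv2
a=cv2.imread('pics/top0.png'); cv2.imwrite('pics/top0c.png',cv2.resize(a[110:280,110:400],None,fx=2.75,fy=2.75,interpolation=cv2.INTER_CUBIC))
b=cv2.imread('pics/side0.png'); cv2.imwrite('pics/side0c.png',cv2.resize(b[120:384,150:400],None,fx=2.2,fy=2.2,interpolation=cv2.INTER_CUBIC))
```

```text
(no output)
```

View pics/top0c.png

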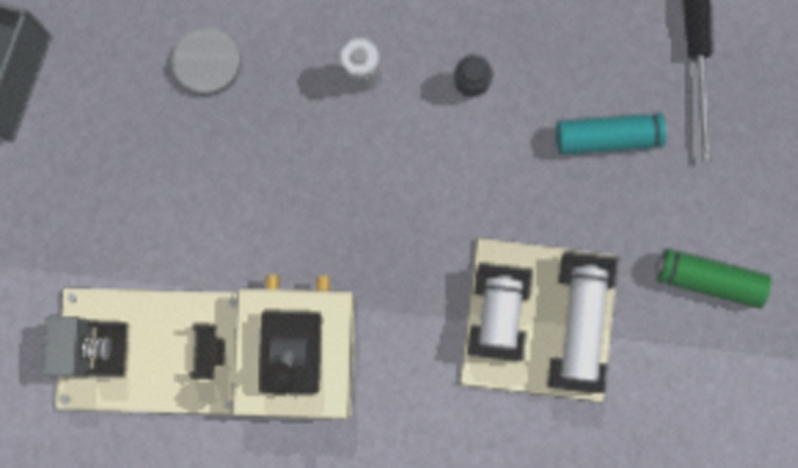

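View pics/side0c.png

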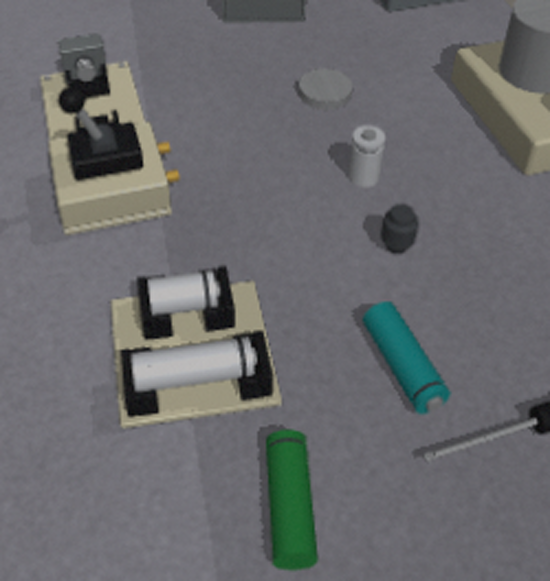

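The top view shows the long cell at crop (585,325), with its groove and button at the far (+x) end. The bay has its spring at (95,348), plate contact at (207,350) and lever box at (290,350). Green and turquoise cells are decoys. Next I'll fit the exact geometry.

```bash
cat > fit.py <<'E'
from h import *
def rect(P):
    (c,s,a)=cv2.minAreaRect((P[:,:2]*1000).astype(np.float32)); return np.round(c,1),np.round(s,1),round(a,1)
def sel(W,x0,x1,y0,y1,z0,z1):
    m=(W[...,0]>x0)&(W[...,0]<x1)&(W[...,1]>y0)&(W[...,1]<y1)&(W[...,2]>z0)&(W[...,2]<z1); return W[m]
E
python3 - <<'E'
from fit import *
for n in ['top','side']:
    d=np.load('/tmp/%s0.npz'%n); W=d['W']; im=d['im'].astype(int)
    print(n,'table z',np.nanmedian(sel(W,.4,.8,-.05,.0,-.02,.02)[:,2]))
    # bay
    for nm,b in dict(box=(.4,.6,-.03,.11,.040,.050),block=(.4,.6,.18,.30,.052,.064),base=(.4,.6,-.02,.30,.003,.013),post=(.4,.6,.095,.135,.041,.050),cheek=(.4,.6,.09,.21,.03,.040),sw=(.4,.6,-.03,.1,.066,.074),ball=(.4,.6,-.05,.13,.105,.16)).items():
        P=sel(W,*b); 
        if len(P)>5: print(nm,len(P),rect(P),np.round(P.mean(0)*1000,1),np.round(P.min(0)*1000),np.round(P.max(0)*1000))
    # cell
    m=(W[...,0]>.45)&(W[...,0]<.62)&(W[...,1]>-.26)&(W[...,1]<-.18)&(W[...,2]>.034)&(im.min(-1)>110)
    P=W[m]; print('cell',len(P),rect(P),np.round(P.mean(0)*1000,1),P[:,2].max())
    P=sel(W,.4,.65,-.28,-.08,.003,.013); print('stand',len(P),rect(P))
    m=(W[...,0]>.45)&(W[...,0]<.62)&(W[...,1]>-.18)&(W[...,1]<-.10)&(W[...,2]>.034)&(im.min(-1)>110)
    P=W[m]; print('short',len(P),rect(P))
E
```

```text
top table z 0.000443058504085319
box 1306 (array([508.3,  49. ]), array([109.5, 121.7]), 0.7) [507.6  38.6  45.5] [453. -12.  40.] [563. 110.  50.]
block 267 (array([510.5, 238.8]), array([50.2, 30.1]), 0.3) [510.7 237.7  58. ] [485. 224.  52.] [536. 254.  62.]
base 2569 (array([500., 140.]), array([199.8, 319.7]), 0.0) [507.4 166.9   7.8] [400. -20.   3.] [600. 300.  13.]
post 31 (array([509.2, 107.5]), array([23.7,  5.3]), 0.9) [509.4 107.3  46.4] [497. 105.  44.] [521. 110.  50.]
cheek 90 (array([509.9, 156.7]), array([106.1,  47.9]), 89.2) [506.5 157.7  36.2] [485. 104.  31.] [533. 210.  40.]
sw 400 (array([508.8,  38.4]), array([50.1, 69.6]), 89.1) [513.6  35.8  70.3] [474.  13.  66.] [544.  63.  74.]
ball 115 (array([484.9,  38.9]), array([24.5, 24.1]), 45.7) [484.8  37.8 136.3] [472.  26. 107.] [499.  49. 144.]
cell 535 (array([ 543. , -220.3]), array([ 38.1, 110.6]), 83.5) [ 535.4 -215.1   48.7] 0.05636529779725639
stand 1634 (array([ 526.3, -180.8]), array([244.3, 198.6]), 0.4)
short 348 (array([ 547.8, -143. ]), array([47.9, 79.9]), 83.0)
side table z 0.0007178095600466174

[... 333 characters left out ...]
. 292.  13.]
post 29 (array([511.8, 105. ]), array([17.2, 10.5]), 1.5) [512.  104.   44.4] [503. 100.  41.] [520. 110.  48.]
cheek 90 (array([509. , 155.4]), array([108.7,  47.8]), 89.1) [510.4 169.2  35.2] [485. 101.  30.] [534. 210.  40.]
sw 399 (array([507.7,  35.9]), array([53. , 70.2]), 88.7) [507.2  31.1  69.9] [472.   9.  66.] [543.  62.  74.]
ball 140 (array([484.2,  32.7]), array([20.5, 20.7]), 48.2) [485.4  30.6 129.4] [472.  24. 105.] [498.  41. 142.]
cell 892 (array([ 537.5, -221.2]), array([27.7, 99.7]), 83.1) [ 533.8 -224.3   47.9] 0.05572686558178381
stand 2041 (array([ 525.2, -179.4]), array([198.9, 249.3]), 89.6)
short 448 (array([ 546.2, -147.7]), array([27.8, 60.1]), 83.3)
```

```bash
cat >> fit.py <<'E'
from scipy.optimize import least_squares
def cyl(P,c0,yaw,r=.016):
    """fit axis (lateral offset, yaw, z) of a near level cylinder about c0"""
    def f(p):
        d=np.array([np.cos(p[1]),np.sin(p[1])]); n=np.array([-d[1],d[0]])
        q=P[:,:2]-c0; return np.hypot(q@n-p[0],P[:,2]-p[2])-r
    s=least_squares(f,[0,yaw,.036],loss='soft_l1',f_scale=.001); p=s.x
    d=np.array([np.cos(p[1]),np.sin(p[1])]); n=np.array([-d[1],d[0]]); a=(P[:,:2]-c0)@d
    return p,d,n,a
def plan(g,psi,o=None):
    """total shift (tool axes,mm) and yaw (deg about tool z) to put grasp point at g, tool down, tool x at yaw psi deg"""
    o=o or robot.get_obs(); r=R.from_quat(o['tool_rot']); c,s=np.cos(np.radians(psi)),np.sin(np.radians(psi))
    T=np.array([[c,s,0],[s,-c,0],[0,0,-1]]).T
    cur=np.array(o['position']); tgt=np.array(g)-T@np.array([0,0,.051])
    print('shift',np.round(r.inv().apply(tgt-cur)*1000,1),'rot',np.round((r.inv()*R.from_matrix(T)).as_rotvec(degrees=True),2))
E
python3 - <<'E'
from fit import *
for n in ['top','side']:
    d=np.load('/tmp/%s0.npz'%n); W=d['W']; im=d['im'].astype(int)
    c0=np.array([.537,-.219]);dd=np.array([np.cos(-.12),np.sin(-.12)])
    nn=np.array([-dd[1],dd[0]]); q=W[...,:2]-c0
    m=(abs(q@nn)<.02)&(abs(q@dd)<.032)&(W[...,2]>.03)
    p,D,N,a=cyl(W[m],c0,-.12); print(n,m.sum(),p, 'centre line pt',c0+p[0]*N)
    q=W[...,:2]-(c0+p[0]*N); m=(abs(q@N)<.006)&(abs(q@D)<.07)&(W[...,2]>.040)
    s=np.sort(q[m]@D); print('extent',s[:3],s[-3:], 'bright',)
    m&=(im.min(-1)>110); s=np.sort(q[m]@D); print(s[:3],s[-3:])
plan([.537,-.2195,.136],173.1)
plan([.537,-.2195,.036],173.1)
E
```

```text
top 366 [ 0.00223334 -0.11406036  0.03629243] centre line pt [ 0.53725418 -0.21678117]
extent [-0.0584006  -0.05808798 -0.05130545] [0.05783163 0.05795787 0.06119941] bright
[-0.04906358 -0.04899737 -0.04889552] [0.04996489 0.05026775 0.06119941]
side 666 [ 0.00142292 -0.11422554  0.03689437] centre line pt [ 0.53716218 -0.21758636]
extent [-0.0534418  -0.05329802 -0.051555  ] [0.05394616 0.05429361 0.06076185] bright
[-0.04875983 -0.04857338 -0.04842677] [0.04917324 0.04980069 0.05059524]
shift [-579.1 -659.9  105.2] rot [ -0.    -0.   -11.88]
shift [-579.1 -659.9  205.2] rot [ -0.    -0.   -11.88]
```

Call:
send_rows(deltas="-36 -41 0 0 0 0 0.6;-36 -41 0 0 0 0 0.6;-36 -41 0 0 0 0 0.6;-36 -41 0 0 0 0 0.6;-36 -41 0 0 0 0 0.6;-36 -41 0 0 0 0 0.6;-36 -41 0 0 0 0 0.6;-36 -41 0 0 0 0 0.6")

```text
time: 2.0
position: [0.369, 0.1869, 0.2926]
tool_rot: [0.163, 0.987, 0.0, 0.001]
ft_force: [0.8, 0.1, -0.8]
grip_width: 0.0526
grip_force: 0.0
```

Call:
send_rows(deltas="-36 -41 0 0 0 0 0.6;-36 -41 0 0 0 0 0.6;-36 -41 0 0 0 0 0.6;-36 -41 0 0 0 0 0.6;-36 -41 15 0 0 0 0.6;-36 -41 20 0 0 0 0.6;-36 -41 20 0 0 -6 0.6;-36 -41 20 0 0 -6 0.6;0 0 0 0 0 0 0.6")

```text
time: 3.12
position: [0.5419, -0.2162, 0.2156]
tool_rot: [0.061, 0.998, -0.0, 0.0]
ft_force: [-0.1, 0.3, -0.5]
grip_width: 0.0522
grip_force: 0.0
```

Run:
```python
from fit import *
plan([.5373,-.2172,.036],173.46)
```

```text
shift [  4.5  -1.4 128.6] rot [-0.05  0.04 -0.46]
```

Call:
send_rows(deltas="4.5 -1.5 40 0 0 -0.5 0.6;0 0 40 0 0 0 0.6;0 0 30 0 0 0 0.6;0 0 18.5 0 0 0 0.6;0 0 0 0 0 0 0.6;0 0 0 0 0 0 0.3;0 0 0 0 0 0 0.2;0 0 0 0 0 0 0.2;0 0 0 0 0 0 0.2", newtons=45)

```text
time: 4.25
position: [0.5365, -0.215, 0.09]
tool_rot: [0.055, 0.999, -0.002, 0.001]
ft_force: [-1.8, -5.4, 2.6]
grip_width: 0.0308
grip_force: 45.0
```

Call:
send_rows(deltas="0 0 -8 0 0 0 0.2;0 0 -25 0 0 0 0.2;0 0 -40 0 0 0 0.2;0 0 -50 0 0 0 0.2;0 0 -50 0 0 0 0.2;0 0 0 0 0 0 0.2")

```text
time: 5.0
position: [0.5375, -0.2137, 0.2659]
tool_rot: [0.055, 0.998, -0.002, 0.004]
ft_force: [0.3, 0.3, -3.6]
grip_width: 0.0309
grip_force: 45.0
```

Run:
```python
from fit import *
print(robot.get_obs())
plan([.510,.1495,.209],89.4)
```

```text
{'time': 5.0, 'q': array([-5.71843178e-01,  4.94033461e-01,  1.58463104e+00,  9.80236881e-04,
        1.05420957e+00, -2.03376611e+00]), 'joint_velocities': array([-0.00314411,  0.06889806,  0.07547612, -0.00353113, -0.02261074,
        0.00193692]), 'joint_torque': array([ 1.80926942e-01, -4.35145175e+01, -1.68721819e+01, -5.38238953e-02,
        2.80976286e-01,  1.85615805e-03]), 'position': array([ 0.53751652, -0.21369099,  0.26594989]), 'tool_rot': array([ 0.05464915,  0.99849601, -0.00178493,  0.00399998]), 'ft_force': array([ 0.33610693,  0.31777325, -3.5662477 ]), 'moment': array([0.04509452, 0.01279753, 0.04992839]), 'grip_force': 44.996055364608765, 'grip_width': 0.03085665249434135}
shift [ 67.  358.    4.3] rot [ 0.2   0.51 84.33]
```

Call:
send_rows(deltas="9.5 51 0 0 0 0 0.2;9.5 51 0 0 0 0 0.2;9.5 51 0 0 0 0 0.2;9.5 51 0 0 0 0 0.2;9.5 51 0 0 0 0 0.2;9.5 51 0 0 0 0 0.2;10 52 0 0 0 0 0.2")

```text
time: 5.88
position: [0.5065, 0.1517, 0.2598]
tool_rot: [0.055, 0.998, 0.0, -0.002]
ft_force: [0.5, 1.2, -1.7]
grip_width: 0.0309
grip_force: 45.0
```

Call:
send_rows(deltas="0 0 0 0 0 10.5 0.2;0 0 0 0 0 10.5 0.2;0 0 0 0 0 10.5 0.2;0 0 0 0 0 10.5 0.2;0 0 0 0 0 10.5 0.2;0 0 0 0 0 10.5 0.2;0 0 0 0 0 10.5 0.2;0 0 0 0 0 10.5 0.2;0 0 0 0 0 0 0.2;0 0 0 0 0 0 0.2")

```text
time: 7.12
position: [0.5075, 0.15, 0.2607]
tool_rot: [0.708, 0.706, -0.001, -0.001]
ft_force: [0.9, 0.8, -2.0]
grip_width: 0.0313
grip_force: 45.0
```

Run:
```python
from fit import *
plan([.510,.1495,.209],89.4); o=robot.get_obs(); g=np.array(o['position'])+R.from_quat(o['tool_rot']).apply([0,0,.051]); print(o['position'],g)
for n in ['top','side']:
    c=cam(n); W=cloud(c); save(c,n+'1'); np.savez('/tmp/%s1.npz'%n,W=W,im=c['image'])
    for d in robot.cut_out(n,'cell_center')[:3]:
        r=d['region']; P=W[r]; print(n,round(d['p'],2),np.round(d['box']),np.nanmedian(P,0),np.nanmin(P,0),np.nanmax(P,0))
a=cv2.imread('pics/side1.png'); cv2.imwrite('pics/side1c.png',cv2.resize(a[0:260,90:350],None,fx=2.3,fy=2.3,interpolation=cv2.INTER_CUBIC))
```

```text
shift [-0.4  2.5  0.7] rot [-0.15  0.    0.47]
[0.50753072 0.14995511 0.26074288] [0.50739619 0.14995568 0.20974306]
top 0.83 [314. 150. 354. 170.] [ 0.70963671 -0.24212211  0.02937814] [ 0.69413348 -0.29362231  0.00188239] [ 0.72839445 -0.19835232  0.03614988]
top 0.73 [162. 227. 178. 243.] [0.50855511 0.11421422 0.21992467] [0.49348443 0.09949994 0.00705345] [0.53772314 0.15825521 0.22628936]
top 0.73 [349. 199. 392. 222.] [ 0.57813316 -0.33269832  0.02924871] [ 0.55618653 -0.38359655 -0.00272051] [ 0.60605109 -0.28533963  0.03688109]
side 0.83 [270. 313. 295. 380.] [ 0.5775291  -0.34825522  0.02998391] [ 0.55336478 -0.38978751 -0.00113669] [ 0.60659376 -0.27427905  0.03566339]
side 0.72 [176.  88. 190. 123.] [0.50890302 0.12730445 0.21849711] [ 0.49235094  0.09529621 -0.00140368] [0.55464868 0.65731856 0.24129463]
side 0.71 [317. 259. 355. 309.] [ 0.70737421 -0.25992291  0.02942078] [ 0.69406587 -0.30071378 -0.00148385] [ 0.74049528 -0.20025461  0.035513  ]
```

View pics/side1c.png

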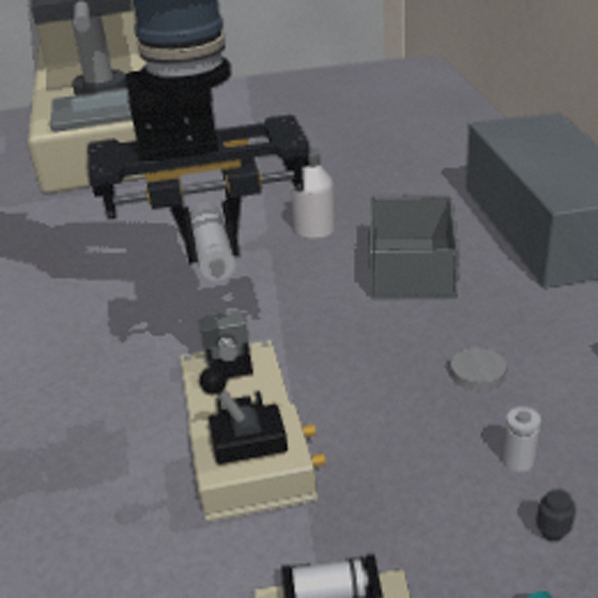

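The side view shows the cell held level over the bay with the button towards -y (crop (217,268)), clear of the lever. Next I'll measure where the cell sits in the grip.

Run:
```python
from fit import *
for n in ['top','side']:
    d=np.load('/tmp/%s1.npz'%n); W=d['W']; im=d['im'].astype(int)
    m=(abs(W[...,0]-.509)<.022)&(W[...,1]>.098)&(W[...,1]<.137)&(abs(W[...,2]-.213)<.03)&(im.min(-1)>60)
    P=W[m]
    def f(p):
        dd=np.array([p[2],1,p[3]]); dd/=np.linalg.norm(dd); q=P-[p[0],.15,p[1]]
        return np.linalg.norm(np.cross(q,dd),axis=1)-.016
    s=least_squares(f,[.508,.21,0,0],loss='soft_l1',f_scale=.001)
    print(n,m.sum(),'x,z at y=.15',s.x[:2]*1000,'slopes x,z',s.x[2:],'rms',np.sqrt(np.mean(s.fun**2)))
    p=s.x; yy=W[...,1]
    m=(np.hypot(W[...,0]-p[0]-p[2]*(yy-.15),W[...,2]-p[1]-p[3]*(yy-.15))<.020)&(abs(yy-.15)<.1)
    h=np.histogram(yy[m],np.arange(.08,.22,.001)); ys=np.sort(yy[m]); print(len(ys),ys[:6],ys[-4:],np.c_[h[1][:-1],h[0]][10:32,1].astype(int))
    u=np.where((im[...,0]>=0)&m);
```

```text
top 284 x,z at y=.15 [508.06309598 210.06421356] slopes x,z [0.00528939 0.1032924 ] rms 0.003274379302911035
326 [0.09949994 0.09971358 0.09980251 0.09984209 0.09987649 0.0998825 ] [0.14461671 0.14522627 0.1452837  0.14700516] [ 0  0  0  0  0  0  0  0  0  8  6  1  6 21 21  6  9  9  9  8  6  5]
side 265 x,z at y=.15 [508.9797453  207.00095455] slopes x,z [-0.00288103 -0.01317137] rms 0.004463207270602585
495 [0.09529621 0.09631252 0.09663074 0.09675851 0.09685829 0.0969063 ] [0.19741822 0.19923793 0.19970779 0.2001106 ] [ 0  0  0  0  0  1  6  8 11  6 18 26 48 34 16  4  5  4  2  0  0  4]
```

Run:
```python
from fit import *
for n in ['top','side']:
    d=np.load('/tmp/%s1.npz'%n); W=d['W']; im=d['im'].astype(int)
    m=(abs(W[...,0]-.5085)<.02)&(W[...,1]>.106)&(W[...,1]<.136)&(W[...,2]>.205)&(W[...,2]<.232)&(im.min(-1)>60)
    P=W[m]
    def f(p):
        dd=np.array([p[2],1,p[3]]); dd/=np.linalg.norm(dd); q=P-[p[0],.12,p[1]]
        return np.linalg.norm(np.cross(q,dd),axis=1)-.016
    s=least_squares(f,[.508,.21,0,0],loss='soft_l1',f_scale=.0005)
    print(n,m.sum(),'x,z at y=.12',s.x[:2]*1000,'slopes x,z',s.x[2:],'med',np.median(abs(s.fun)))
```

```text
top 214 x,z at y=.12 [507.9119112  207.08387054] slopes x,z [0.00677378 0.04026623] med 0.0006622499013072044
side 100 x,z at y=.12 [509.0183494  207.59607629] slopes x,z [-0.00148469 -0.04637079] med 0.0004587020884562372
```

Call:
send_rows(deltas="9 1.5 0 0 0 0.5 0.2;9.5 0 0 0 -5 0 0.2;0 0 0 0 -7.5 0 0.2;0 0 0 0 -7.5 0 0.2;13.5 0 37.5 0 0 0 0.2;13.5 0 37.5 0 0 0 0.2;13.5 0 37.5 0 0 0 0.2;0 0 0 0 0 0 0.2;0 0 0 0 0 0 0.2", newtons=55)

```text
time: 8.45
position: [0.511, 0.1685, 0.1432]
tool_rot: [0.701, 0.692, -0.123, 0.122]
ft_force: [0.8, 0.4, -2.7]
grip_width: 0.0306
grip_force: 55.0
```

```bash
cat > st.py <<'E'
from fit import *
o=robot.get_obs(); r=R.from_quat(o['tool_rot']); M=r.as_matrix()
C=np.array(o['position'])+M@[0,0,.0535]; print('C',np.round(C*1000,1),'tilt',np.degrees(np.arcsin(-M[2,0])),'roll',np.degrees(np.arcsin(M[2,1])),'yaw',np.degrees(np.arctan2(M[1,0],M[0,0])),'F',o['ft_force'])
print('in bay (seat 509.3,160.5 top/robot):',np.round(C*1000-[509.6,160.5,36],1))
E
python3 - <<'E'
from st import *
for n in ['top','side']:
    c=cam(n); W=cloud(c); save(c,n+'2'); np.savez('/tmp/%s2.npz'%n,W=W,im=c['image'])
a=cv2.imread('pics/side2.png')[100:230,130:260]; b=cv2.imread('pics/top2.png')[180:310,110:240]
cv2.imwrite('pics/two2.png',cv2.resize(np.hstack([a,b]),None,fx=3,fy=3,interpolation=cv2.INTER_CUBIC))
E
```

```text
C [510.8 150.2  92.9] tilt 19.968527675298127 roll 0.11737545172840012 yaw 89.19360790104407 F [ 0.79580734  0.38360644 -2.69802026]
in bay (seat 509.3,160.5 top/robot): [  1.2 -10.3  56.9]
```

View pics/two2.png

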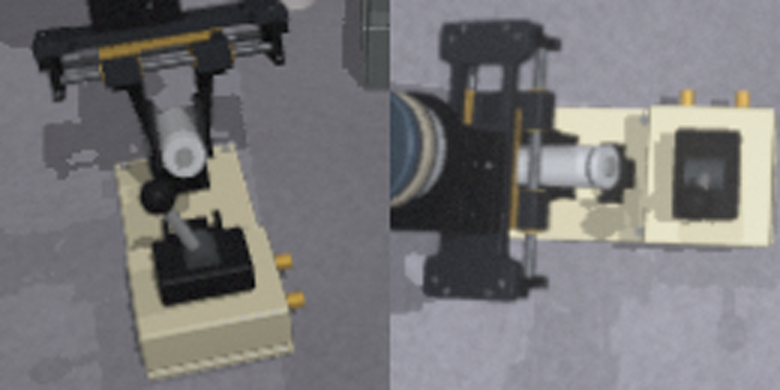

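The left half shows the cell tilted, button up at (185,155). The right half shows it over the plate post at (605,167), roughly in line. I'll check the lateral offset against the post.

Run:
```python
from st import *
b=np.radians(20)
for n in ['top','side']:
    d=np.load('/tmp/%s2.npz'%n); W=d['W']; im=d['im'].astype(int)
    m=(abs(W[...,0]-.511)<.02)&(W[...,1]>.09)&(W[...,1]<.136)&(W[...,2]>.095)&(W[...,2]<.14)&(im.min(-1)>60)
    P=W[m]
    def f(p):
        dd=np.array([p[2],1,p[3]]); dd/=np.linalg.norm(dd); q=P-[p[0],.12,p[1]]
        return np.linalg.norm(np.cross(q,dd),axis=1)-.016
    s=least_squares(f,[.51,.103,0,-.36],loss='soft_l1',f_scale=.0005)
    print(n,m.sum(),'x,z at y=.12',s.x[:2]*1000,'slopes x,z',s.x[2:],'med',np.median(abs(s.fun)))
    P=sel(W,.485,.535,.098,.116,.041,.050); print('post',len(P),P.min(0),P.max(0),P.mean(0))
    P=sel(W,.44,.58,.0,.08,.066,.074); print('sw',rect(P))
    print('tip y', np.sort(W[m][:,1])[:5])
```

```text
C [511.3 150.2  93.7] tilt 19.94073251113939 roll 0.22342917615059515 yaw 89.14807667867818 F [-0.01057978 -0.30723359 -2.35777066]
in bay (seat 509.3,160.5 top/robot): [  1.7 -10.3  57.7]
top 241 x,z at y=.12 [511.11313461 103.47209868] slopes x,z [-0.01061388 -0.16820303] med 0.0015197434203181124
post 35 [0.49738457 0.10321068 0.04141335] [0.52117507 0.11026299 0.04904792] [0.50989102 0.1068592  0.046418  ]
sw (array([508.6,  38.6]), array([50.3, 69.4]), 88.9)
tip y [0.10060843 0.1010229  0.10125422 0.10195281 0.10207281]
side 195 x,z at y=.12 [510.69711774 103.61194857] slopes x,z [-0.0225903 -0.2666498] med 0.0031896843575445703
post 26 [0.50319078 0.09893318 0.04154031] [0.52021653 0.11048882 0.04756955] [0.51197043 0.10394658 0.04498827]
sw (array([507.6,  35.2]), array([50.7, 70.3]), 89.8)
tip y [0.09735515 0.09793704 0.0981543  0.09829758 0.09871678]
```

Call:
send_rows(deltas="4 -1.5 11 0 0 0 0.2;4 0 11 0 0 0 0.2;4 0 11 0 0 0 0.2;0 0 0 0 0 0 0.2;0 0 0 0 0 0 0.2")

```text
time: 9.18
position: [0.5086, 0.1679, 0.1068]
tool_rot: [0.701, 0.692, -0.124, 0.122]
ft_force: [0.2, 1.3, -1.7]
grip_width: 0.0305
grip_force: 55.0
```

```bash
python3 -c "import st"
```

```text
C [508.3 149.6  56.5] tilt 20.009854066498335 roll -0.02170607071950967 yaw 89.22714875094147 F [ 0.16669153  1.28930898 -1.73299011]
in bay (seat 509.3,160.5 top/robot): [ -1.3 -10.9  20.5]
```

Call:
send_rows(deltas="5.7 0 0 0 0 0 0.2;5 0 -1.8 0 0 0 0.2;5 0 -1.8 0 0 0 0.2;0 0 0 0 0 0 0.2;0 0 0 0 0 0 0.2")

```text
time: 9.8
position: [0.509, 0.1828, 0.1057]
tool_rot: [0.701, 0.692, -0.125, 0.123]
ft_force: [1.4, -7.6, -1.8]
grip_width: 0.0309
grip_force: 55.0
```

```bash
python3 -c "import st"
```

```text
C [508.7 164.3  55.5] tilt 20.19563006045215 roll -0.026798050702168327 yaw 89.27942284569596 F [ 1.37241639 -7.64042148 -1.81627073]
in bay (seat 509.3,160.5 top/robot): [-0.9  3.8 19.5]
```

Call:
send_rows(deltas="-3 0 4.6 0 5 0 0.2;-4 0 4.9 0 5 0 0.2;-4 0 5 0 5 0 0.2;0 0 0 0 0 0 0.2;0 0 0 0 0 0 0.2")

```text
time: 10.42
position: [0.5089, 0.1682, 0.0946]
tool_rot: [0.711, 0.702, -0.032, 0.031]
ft_force: [0.6, -8.2, 1.5]
grip_width: 0.0309
grip_force: 55.0
```

```bash
python3 -c "import st"
```

```text
C [508.8 163.5  41.3] tilt 5.116034556606432 roll -0.00154941210240967 yaw 89.24022604402222 F [ 0.59962664 -8.24956472  1.5420998 ]
in bay (seat 509.3,160.5 top/robot): [-0.8  3.   5.3]
```

Call:
send_rows(deltas="-4.6 0 4.6 0 5 0 0.2;0 0 0.5 0 0 0 0.2;0 0 0 0 0 0 0.2;0 0 0 0 0 0 0.2")

```text
time: 10.92
position: [0.5091, 0.1634, 0.0901]
tool_rot: [0.711, 0.703, -0.0, 0.001]
ft_force: [-0.4, -8.1, 3.4]
grip_width: 0.0308
grip_force: 55.0
```

Run:
```python
from st import *
for n in ['top','side']:
    c=cam(n); W=cloud(c); save(c,n+'3'); np.savez('/tmp/%s3.npz'%n,W=W,im=c['image'])
a=cv2.imread('pics/side3.png')[100:230,130:260]; b=cv2.imread('pics/top3.png')[180:310,110:240]
cv2.imwrite('pics/two3.png',cv2.resize(np.hstack([a,b]),None,fx=3,fy=3,interpolation=cv2.INTER_CUBIC))
```

```text
C [509.2 163.3  36.6] tilt 0.1252805850381972 roll 0.06405982035758866 yaw 89.32574509575883 F [-0.44819023 -8.07482028  3.41674058]
in bay (seat 509.3,160.5 top/robot): [-0.4  2.8  0.6]
```

View pics/two3.png

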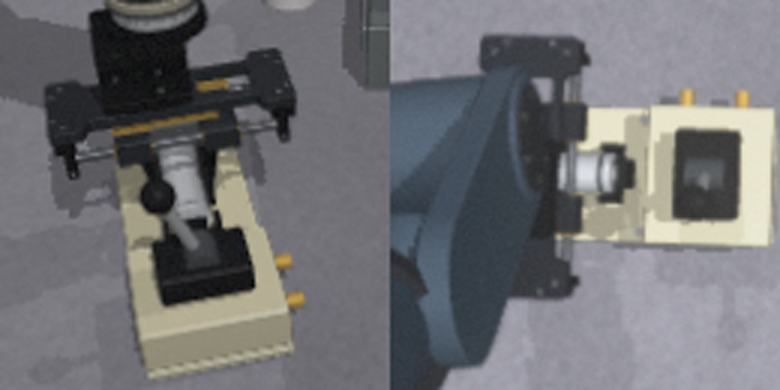

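The cell lies level in the bay, with the button end at (615,172) just inside the post. I'll ease it back onto the plate, then release.

Call:
send_rows(deltas="-2.5 0 0.5 0 0 0 0.2;0 0 0 0 0 0 0.2;0 0 0 0 0 0 0.3;0 0 0 0 0 0 0.45;0 0 0 0 0 0 0.6;0 0 0 0 0 0 0.6;0 0 0 0 0 0 0.6;0 0 0 0 0 0 0.6")

```text
time: 12.02
position: [0.5084, 0.1622, 0.0886]
tool_rot: [0.712, 0.702, -0.0, -0.0]
ft_force: [-0.9, -0.6, -0.4]
grip_width: 0.0518
grip_force: 0.0
```

Call:
send_rows(deltas="0 0 -10 0 0 0 0.6;0 0 -30 0 0 0 0.6;0 0 -50 0 0 0 0.6;0 0 -50 0 0 0 0.6;-30 -50 0 0 0 0 0;-30 -50 0 0 0 0 0;-30 -20 0 0 0 0 0;0 0 0 0 0 0 0;0 0 0 0 0 0 0")

```text
time: 13.15
position: [0.3885, 0.0738, 0.2293]
tool_rot: [0.712, 0.702, 0.001, 0.001]
ft_force: [0.5, -0.6, 0.4]
grip_width: 0.0102
grip_force: 0.0
```

Run:
```python
from st import *
for n in ['top','side']:
    c=cam(n); W=cloud(c); save(c,n+'4'); im=c['image'].astype(int)
    m=(abs(W[...,0]-.51)<.02)&(W[...,1]>.128)&(W[...,1]<.19)&(W[...,2]>.030)&(W[...,2]<.06)&(im.min(-1)>60)
    P=W[m]
    def f(p):
        dd=np.array([p[2],1,p[3]]); dd/=np.linalg.norm(dd); q=P-[p[0],.16,p[1]]
        return np.linalg.norm(np.cross(q,dd),axis=1)-.016
    s=least_squares(f,[.51,.036,0,0],loss='soft_l1',f_scale=.0005)
    print(n,m.sum(),s.x,np.median(abs(s.fun)))
    for t in ['cell_center','switch_tip']:
        for d in robot.cut_out(n,t)[:4]: print(t,round(d['p'],2),np.nanmedian(W[d['region']],0),np.nanmin(W[d['region']],0)[1],np.nanmax(W[d['region']],0)[1])
a=cv2.imread('pics/side4.png')[100:230,130:260]; b=cv2.imread('pics/top4.png')[180:310,110:240]
cv2.imwrite('pics/two4.png',cv2.resize(np.hstack([a,b]),None,fx=3,fy=3,interpolation=cv2.INTER_CUBIC))
```

```text
C [388.6  73.8 175.8] tilt -0.0037141206249195397 roll 0.1520982231238053 yaw 89.1752536618533 F [ 0.49333764 -0.63232421  0.44307681]
in bay (seat 509.3,160.5 top/robot): [-121.   -86.7  139.8]
top 346 [0.50972245 0.03651656 0.01369223 0.00323515] 0.0007531476704003785
cell_center 0.71 [ 0.70922189 -0.24295033  0.02928522] -0.297695584520343 -0.19785457164048084
cell_center 0.6 [0.50885421 0.16040864 0.04989658] 0.1126141057140482 0.21036202345059152
cell_center 0.57 [ 0.57816696 -0.33345458  0.02933797] -0.38355227880746845 -0.2854039916650516
cell_center 0.5 [0.48679801 0.03776393 0.13557936] 0.02610471422639802 0.04980275850858647
switch_tip 0.47 [0.48679801 0.03777078 0.1358547 ] 0.02610471422639802 0.05762152655061658
side 171 [0.50910414 0.03620867 0.01760465 0.00447627] 0.0005702399404981951
cell_center 0.81 [ 0.70808685 -0.25781763  0.02933251] -0.3013831369717832 -0.18483361998046013
cell_center 0.77 [ 0.57738336 -0.34747919  0.03041952] -0.38917518692775616 -0.29114806104039787
cell_center 0.69 [0.51126855 0.16178098 0.05048405] 0.11156335680672093 0.20846231220802353
switch_tip 0.44 [0.48867448 0.03158415 0.12908043] 0.023645787037335463 0.04205587104148216
```

View pics/two4.png

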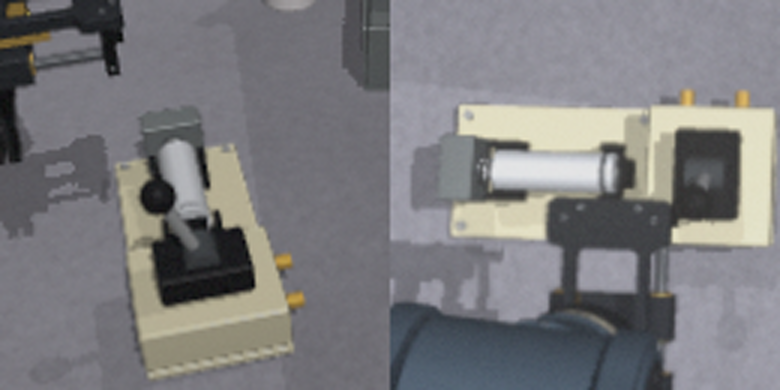

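The cell is home, level and seated against the plate at (630,172) in the right half. Now the lever.

Call:
send_rows(deltas="-36 0 0 0 0 0 0;0 0 25 0 0 0 0;0 0 26 0 0 0 0;0 40 0 0 0 0 0;0 15 0 0 0 0 0;0 12 0 0 0 0 0;0 12 0 0 0 0 0;0 12 0 0 0 0 0;0 12 0 0 0 0 0;0 0 0 0 0 0 0")

```text
time: 14.7
position: [0.4914, 0.0362, 0.1778]
tool_rot: [0.712, 0.702, 0.001, 0.001]
ft_force: [-0.2, 0.5, 0.6]
grip_width: 0.0006
grip_force: 0.0
```

Call:
send_rows(deltas="0 8 0 0 0 0 0;0 6 0 0 0 0 0;0 4 0 0 0 0 0;0 3 0 0 0 0 0;0 0 0 0 0 0 0")

```text
time: 15.32
position: [0.5112, 0.036, 0.1777]
tool_rot: [0.712, 0.702, 0.0, 0.0]
ft_force: [-0.0, 0.6, -0.0]
grip_width: 0.0006
grip_force: 0.0
```

Run:
```python
from st import *
c=cam('side'); save(c,'side5'); W=cloud(c)
cv2.imwrite('pics/s5.png',cv2.resize(c['image'][90:230,120:260,::-1],None,fx=3,fy=3,interpolation=cv2.INTER_CUBIC))
```

```text
C [511.2  36.  124.2] tilt 0.0036777418513097493 roll 0.03974470750480031 yaw 89.21639518277385 F [-0.0232229   0.63175444 -0.02363165]
in bay (seat 509.3,160.5 top/robot): [   1.6 -124.5   88.2]
```

View pics/s5.png

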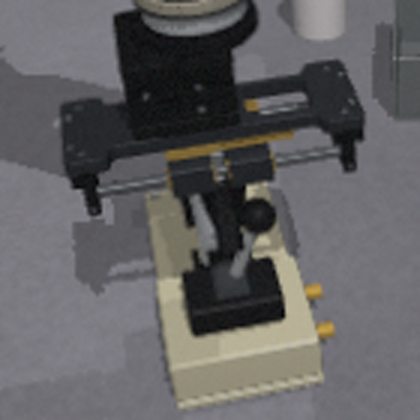

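The ball is now at (260,213), leaning to +x. I'll push gently on to the stop, then retreat.

Call:
send_rows(deltas="0 3 0 0 0 0 0;0 3 0 0 0 0 0;0 2 0 0 0 0 0;0 0 0 0 0 0 0")

```text
time: 15.88
position: [0.5169, 0.0361, 0.1773]
tool_rot: [0.712, 0.702, -0.002, -0.002]
ft_force: [-5.0, -1.1, 1.8]
grip_width: 0.0006
grip_force: 2.6
```

At the stop (5 N). Now the retreat.

Call:
send_rows(deltas="0 -20 0 0 0 0 0;0 -30 0 0 0 0 0;0 -30 0 0 0 0 0;0 -30 0 0 0 0 0;0 0 -40 0 0 0 0;0 0 -40 0 0 0 0;0 0 0 0 0 0 0;0 0 0 0 0 0 0")

```text
time: 16.88
position: [0.4091, 0.0374, 0.2577]
tool_rot: [0.712, 0.702, 0.0, 0.001]
ft_force: [0.2, 1.2, -1.0]
grip_width: 0.0005
grip_force: 0.0
```

Run:
```python
from st import *
out=[]
for n in ['top','side']:
    c=cam(n); W=cloud(c); save(c,n+'6')
    P=sel(W,.4,.6,.0,.08,.105,.16); print(n,rect(P),P.mean(0))
    for d in robot.cut_out(n,'cell_center')[:4]: print(round(d['p'],2),np.nanmedian(W[d['region']],0),np.nanmin(W[d['region']],0)[1],np.nanmax(W[d['region']],0)[1])
    out.append(c['image'][100:230,130:260,::-1] if n=='side' else c['image'][180:310,110:240,::-1])
cv2.imwrite('pics/two6.png',cv2.resize(np.hstack(out),None,fx=3,fy=3,interpolation=cv2.INTER_CUBIC))
```

```text
C [409.2  37.4 204.2] tilt 0.012653473290256012 roll 0.0861497042027926 yaw 89.21957291268437 F [ 0.17033939  1.24851552 -1.02230075]
in bay (seat 509.3,160.5 top/robot): [-100.4 -123.1  168.2]
top (array([540.3,  37.9]), array([25.4, 24.9]), 42.9) [0.5383842  0.03711798 0.13136819]
0.91 [ 0.5791978  -0.33360242  0.02902041] -0.39201671131057664 -0.28432416396959154
0.84 [0.50992207 0.16681431 0.05004794] 0.06727588854634971 0.21014887828661466
0.56 [ 0.709768   -0.24414594  0.0291937 ] -0.293410857686425 -0.19772907178658253
side (array([537.1,  32.5]), array([18.1, 26.4]), 71.0) [0.53693403 0.03026664 0.12690492]
0.87 [ 0.57705367 -0.34863108  0.030203  ] -0.38991557507029506 -0.29052119446721875
0.74 [ 0.70815046 -0.25656392  0.02935804] -0.3006442221222204 -0.17697030589180376
0.72 [0.50819553 0.15646521 0.04950331] 0.11119252984774887 0.22324474064454572
```

View pics/two6.png

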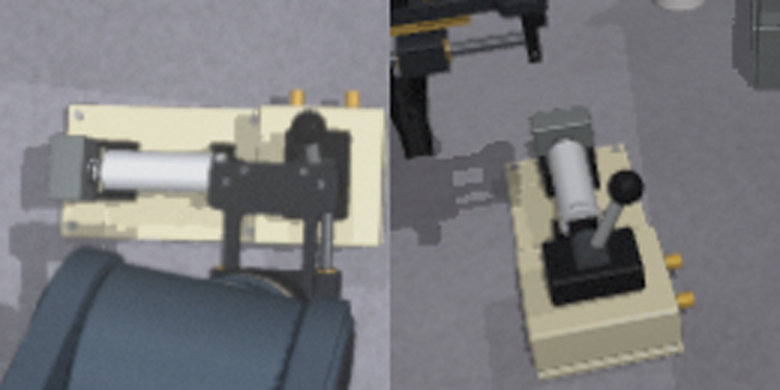

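The lever is fully over (ball at (625,187), about 31 mm past the hinge). The cell is home and the arm is clear.

```bash
python3 -c "
from rig import robot
print(robot.hand_in())"
```

```text
the job is handed in; nothing more can be done
None
```

The long cell is loaded level in the bay with its button on the plate contact. The lever is thrown fully to on, the short cells were left alone, and the job is handed in; the hand-in gave no verdict back.

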